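# Mount the length stop on a saw fence's dovetail and clamp it

## Robot

A 6-joint arm with a two-finger parallel gripper is mounted at the origin on the work surface. World frame = base frame: x ahead of the robot, y to its left, z up, the work surface at z = 0. Lengths are in m, angles in rad, forces in N, time in s.
With the tool pointing down it reaches from about 0.225 to 0.875 m from the base axis. Payload 3.4 kg.
Tool frame: the origin (TCP) lies between the finger pads; the fingertips stand 14 mm ahead of it and the grasp point (between the pads) lies 5 mm behind it; z points along the fingers, y is the direction in which the jaws open and shut (so a half turn about z gives the same grasp; the last joint's range is limited). The gripper opens to 85 mm and grips with 20 to 120 N. Pads are 22 mm wide; open, the fingers measure 114 mm over their backs; the gripper's body (76 mm by 85 mm) begins 54 mm behind the grasp point. The pads swing forward as they close: fully open they stand 13 mm farther back than shut.
Start: joints at [1.076, 0.276, 1.505, -0, 1.361, -0.121], TCP at [0.21, 0.535, 0.245] pointing down, gripper open.
Joint ranges: [-2.89, 2.89], [-0.75, 2.08], [0.22, 2.7], [-1.18, 4.32], [0.11, 2.71], [-2.7, 2.7]. Speed limits (rad/s): [2.57, 2.57, 3.14, 3.14, 3.14, 3.14].

## Interface

Orientations are given as a unit quaternion [w, x, y, z].
In Python, from rig import manip, get_image, job gives the robot as it stands. The module is installed in compiled form; this text tells all that it offers.
- The arm moves only by the tool step_arm, never from a script. Its argument "moves" is one flat list of numbers, 5 for each row, row after row: the shift along the tool's x, y, z as a fraction of full scale, then the turn about the tool's z as a fraction of full scale, then the gripper's target within -1 to 1 (shut at 1, half-way at 0, fully open at -1). In form: [dx, dy, dz, twist, hand, dx, dy, dz, twist, hand, ...]. A call has 1 to 5 rows; each row is the pose to reach, as a shift and turn from the pose commanded when the call began, along the tool's axes at that moment, turning the shorter way round; what a row does not reach only later rows make up. Full scale, the value 1, is 500 mm for a shift and pi rad for a turn. A row lasts 1/10 s, in which the tool goes at most 50 mm and 8.59 degrees, less where a joint would pass 70% of its speed; a pose out of reach is approached as far as the arm can. A call with a number of a shift or a turn outside -1 to 1 is refused whole. A call with a gripper value outside its range is refused whole. The fingers move at their own pace and stop on an object; "force" is the grip in N (left out, the last holds). Time passes only in rows, so rows that repeat a pose let the fingers close. It gives the time, the measured TCP pose, the force and the opening at its end, in the units of the state.
- manip.get_state(): the state, without advancing time (a new reading comes with each control period).
- get_image(name): name is "scene" or "top" or "wrist"; returns a dict with "frame" (420x560x3 uint8, blue, green, red), "fx", "fy", "cx", "cy" (pixels), "rvec" (rotation vector, rad) and "tvec" (3), from world to camera coordinates, as OpenCV has them; the wrist camera has in their place "T_tool_cam" (4x4, takes a point from camera to tool coordinates, whose origin is the TCP and whose axes are the flange's). Camera axes: x right, y down, z forward; pixel columns grow to the right and rows downward; lengths in m; the calibration is good to about 2 mm. A picture is of the moment at which its call begins: read the wrist's pose just before it. There is no depth.
- job.sign_off(): hands the job in, once; it reports no verdict.
The state is a dict: "clock": time; "qpos": joint angles; "qd": joint speeds; "effort": joint torques, N m; "position": TCP position; "ee_rot": TCP orientation; "contact_force": force on the tool from outside, world axes, zero at the start; "moment": the same for the moment, N m; "width": finger opening in m.
Only numpy, scipy, OpenCV 4.12 (cv2) and the standard library are available. Lean on these libraries where they do the work, as an engineer would, in place of code of your own. Each camera call takes 0.05 s, during which the arm holds its last target. There are 200 camera calls.

## Task

Set up the fence for the next batch of battens: slide the blue length stop onto the aluminium dovetail rail from its open end, gently push it on against the screw tip of the brass setting dog until the sprung tip is fully in and you feel it come up solid. With it left there, turn its black side clamp knob clockwise as far as it goes so that the stop is clamped on the rail, still touching the tip. Never ram the stop into the dog or the rail, leave the other things on the table where they are, and let go at the end.

Things in the scene. Friction and masses are not known exactly. Their poses are not given: they have to be found in the camera images.
- carriage: Length stop, a blue carriage 60 mm long (x, the way it slides, nose at +x) and 61 mm wide, about 0.4 kg with its knob. Origin: centre of its underside, z up. Roof 13.5 to 23.5 mm up. A steel flag sticks out to y = +82 mm, the knob's lug to y = -72.5 mm. The dovetail slot under the roof is open at both ends. It must enter the rail nose first, its x along the rail's x.
- carriage_grip (a point): Centre of the orange grip block on the carriage's roof: 24 x 24 mm in plan, 30 mm tall; this point is 38.5 mm above the carriage's origin, the roof is 15 mm below it. Take it from above, best with a finger before it and one behind it (closing along the carriage's x). Axes as the carriage's.
- carriage_nose (a point): Point on the carriage's front end face, 30 mm ahead of its origin and 13.5 mm above it: centre of the lower edge of the roof, which rides on the rail's top. On the rail, with the knob slack, the slot leaves about 1.7 mm of play to either side (each 0.1 rad of knob turn takes away 0.3 mm in all) and lets the carriage rise 2 to 3 mm. Axes as the carriage's.
- rail: Saw fence, fixed: a wooden board 300 x 150 x 15 mm with an aluminium dovetail rail 240 mm long along its centre line. Origin: centre of the board's underside, x along the rail. Rail top 55 mm above the origin and 36 mm wide; edges upright for 4 mm, then flanks sloping in at 30 degrees from vertical for 8 mm; foot 20 mm wide. A mounted carriage hangs 26 mm clear of the board.
- rail_mouth (a point): Centre of the rail's open end, at the level of the rail's top. x points along the rail in the direction of sliding, z up.
- dog: Brass setting dog fixed on the rail: 24 mm long, 36 wide, 18 tall. Origin: centre of the lower edge of the face towards the rail's open end; x along the rail. A set screw sticks out of that face towards the carriage, 7 mm above the rail, with a sprung black tip 10 mm across, 9 to 51 mm out: how far differs each time and is not told. The tip gives 3 mm (0.4 N/mm), then is solid: home, by feel, 3 to 20 N.
- knob (a joint): Angle of the carriage's clamp knob: 0 slack, 1.4 rad fully tight (hard stop). Turns about the vertical, clockwise from above to tighten; starts at 0 to 0.25 and stays where left. It takes about 0.1 N m, a little more once the jaw bites. It drives a jaw in the slot's -y side, 3 mm per rad, which meets the rail at 0.6 rad or later, may shift the carriage sideways by up to 2 mm, and bites by 1.2 rad.
- knob_grip (a point): Grip point of the knob, on its axis, 12 mm under its top: 56 mm to -y of the carriage's origin and 48 mm above it. The grip is a black bar 40 mm long, 12 mm thick and 28 mm tall along this point's x (which turns with the knob and at joint value 0 is the carriage's x; white mark at its +x end), on a disc 38 mm across whose top is 16 mm below this point.
- jaw: Steel clamp jaw, 56 mm long, inside the slot on the carriage's -y side, driven to +y by the knob; hardly visible. Its origin coincides with the carriage's when the knob is at 0.
- glue: White plastic bottle with red cap, 56 mm across, 150 mm tall; origin centre of its underside. Bystander.
- tin: Grey tin, 84 mm across, 90 mm tall; origin centre of its underside. Bystander.
- screwdriver: Screwdriver 200 mm long with a red handle; origin at mid length, underside, x to its tip. Bystander.
- brush: Brush 200 mm long; origin at mid length, underside, x to its tip. Bystander.
- tape: Yellow ring, a tape core, 100 mm across, 24 mm tall; origin centre of its underside. Bystander.
- offcut: Light wood offcut 120 x 45 x 20 mm; origin centre of its underside. Bystander.
- pot: Terracotta pot, 90 mm across, 85 mm tall; origin centre of its underside. Bystander.

How it is judged:
On the way, in this order (a step that is already met when the one before it is completed fails the run):
1. the carriage is on the dovetail, entered from the open end by at least 20 mm, the clamp still slack (y of carriage_nose in the frame of rail_mouth between -0.004 and 0.004 m and z of carriage_nose in the frame of rail_mouth between -0.004 and 0.004 m and angle between the x axis of carriage and the x axis of rail_mouth, either way round below 0.1 rad and angle between carriage's own z axis and vertical below 0.1 rad and x of carriage_nose in the frame of rail_mouth above 0.02 m and value of joint knob below 0.6 rad), for 0.05 s.
2. on the rail, the carriage is pressed home against the tip of the dog (more than 3 N) for 0.1 s (y of carriage_nose in the frame of rail_mouth between -0.004 and 0.004 m and z of carriage_nose in the frame of rail_mouth between -0.004 and 0.004 m and angle between the x axis of carriage and the x axis of rail_mouth, either way round below 0.1 rad and angle between carriage's own z axis and vertical below 0.1 rad and contact force between carriage and dog above 3 N), for 0.1 s.
3. the clamp knob is turned to the tight end (over 1.25 rad) with the carriage on the rail (y of carriage_nose in the frame of rail_mouth between -0.004 and 0.004 m and z of carriage_nose in the frame of rail_mouth between -0.004 and 0.004 m and angle between the x axis of carriage and the x axis of rail_mouth, either way round below 0.1 rad and angle between carriage's own z axis and vertical below 0.1 rad and value of joint knob above 1.25 rad), for 0.1 s.
At the end, for the whole second after the job is handed in: The carriage sits on the dovetail (within 4 mm sideways and in height, 0.1 rad in direction and tilt), its nose still pressing the dog's sprung tip (over 0.3 N: about 2 mm from home), the knob beyond 1.25 rad, the jaw gripping the rail with over 5 N, at rest and released (all of step 3 and contact force between carriage and dog above 0.3 N and contact force between jaw and rail above 5 N and linear speed of carriage below 0.01 m/s); the robot touches nothing.
It fails at once if the carriage is pushed against the dog with more than 20 N (contact force between carriage and dog above 20 N).
It fails at once if with the clamp still slack (knob below 0.4 rad), the carriage is rammed or jammed against the rail with more than 25 N (contact force between carriage and rail above 25 N and value of joint knob below 0.4 rad).
It fails at once if a bystander is moved by more than 30 mm (distance of any of glue, tin, screwdriver, brush, tape, offcut, pot from where it was at the start of the episode above 0.03 m).
It also fails if it takes over 72 s, if anything falls off the work surface, if the arm or the gripper's body presses on something with over 40 N, if the wrist force passes 120 N, or if a joint passes its speed limit or range.

## Working session

There is one attempt and no reset: what is moved stays moved. The work goes in short steps, Python scripts to look and compute and a tool call to move; the robot and the scene stay as the last step left them, time stands still between calls to the robot, and variables do not carry over. Pictures are saved under pics/ and viewed, about 8 in all and at most 12, crops included, and the job is handed in when it is done.

Besides the shell and the picture viewer there is one more tool, called after "Emit:" in YAML: its name, and indented under it one key for each argument. step_arm: Moves the arm, as the interface text tells. Its arguments: {"type":"object","properties":{"moves":{"type":"array","items":{"type":"number","minimum":-1,"maximum":1}},"force":{"type":"number"}},"required":["moves"]}

```bash
mkdir -p pics; cat > h.py <<'E'
import numpy as np, cv2
from scipy.spatial.transform import Rotation as R
from rig import manip, get_image, job
def tool(s):
    q=s["ee_rot"]; return R.from_quat([q[1],q[2],q[3],q[0]]).as_matrix(), np.array(s["position"])
def cam(name):
    s=manip.get_state(); d=get_image(name)
    if name=="wrist":
        Rt,p=tool(s); T=np.eye(4); T[:3,:3]=Rt; T[:3,3]=p
        M=T@np.array(d["T_tool_cam"])
    else:
        M=np.eye(4); r=cv2.Rodrigues(np.array(d["rvec"],float))[0]; M[:3,:3]=r.T; M[:3,3]=-r.T@np.array(d["tvec"],float).ravel()
    K=(d["fx"],d["fy"],d["cx"],d["cy"])
    return d["frame"],M,K
def ray(M,K,u,v,z):
    w=M[:3,:3]@np.array([(u-K[2])/K[0],(v-K[3])/K[1],1.]); c=M[:3,3]
    return c+w*(z-c[2])/w[2]
def proj(M,K,P):
    p=M[:3,:3].T@(np.array(P)-M[:3,3]); return K[0]*p[0]/p[2]+K[2],K[1]*p[1]/p[2]+K[3]
def shot(name,f,save=True):
    fr,M,K=cam(name); cv2.imwrite("pics/"+f+".png",fr); np.savez("pics/"+f,M=M,K=K,f=fr); return fr,M,K
def load(f):
    d=np.load("pics/"+f+".npz"); return d["f"],d["M"],d["K"]
E
python3 - <<'E'
from h import *
a=shot("top","top0")[0]; b=shot("scene","scene0")[0]
cv2.imwrite("pics/top0b.png",cv2.resize(a,(800,600)))
s=manip.get_state(); print(s); print(load("top0")[1],load("top0")[2])
print(np.round(tool(s)[0],3))
E
```

```text
{'clock': 0.1, 'qpos': array([ 1.07598191e+00,  2.76503499e-01,  1.50600823e+00,  1.40831314e-05,
        1.36072006e+00, -1.20986432e-01]), 'qd': array([ 3.17261883e-04,  5.01776842e-04, -5.39189745e-03,  8.20620764e-04,
        9.24167291e-05,  1.60841125e-03]), 'effort': array([ 1.69121136e-03, -4.17701304e+01, -2.46405923e+01, -1.11443064e-04,
        5.79466025e-03,  4.87779323e-05]), 'position': array([0.2097538 , 0.5348853 , 0.24454164]), 'ee_rot': array([-2.54937490e-04,  1.85828915e-01,  9.82581774e-01, -7.78934603e-04]), 'contact_force': array([-8.90263467e-01, -5.22410691e-04,  1.61023881e+00]), 'moment': array([0.00659356, 0.01843045, 0.00979916]), 'width': 0.08527706939253464}
[[-0.0142059  -0.99478694  0.10098083  0.40344663]
 [-0.99985693  0.01506011  0.00770178 -0.0632231 ]
 [-0.00918241 -0.10085697 -0.99485856  1.40011539]
 [ 0.          0.          0.          1.        ]] [523.22963168 523.22963168 281.94499535 206.66005051]
[[-0.931  0.365 -0.001]
 [ 0.365  0.931 -0.001]
 [ 0.    -0.002 -1.   ]]
```

View pics/top0b.png

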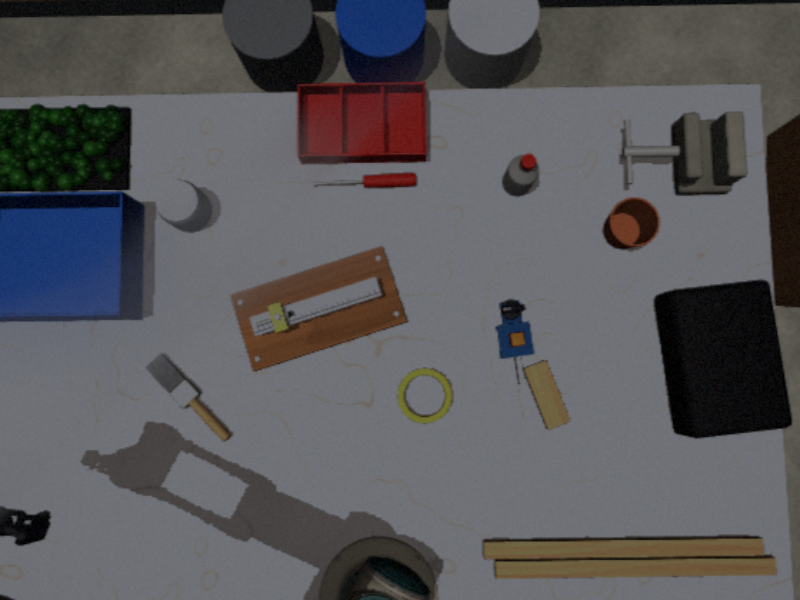

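View pics/scene0.png

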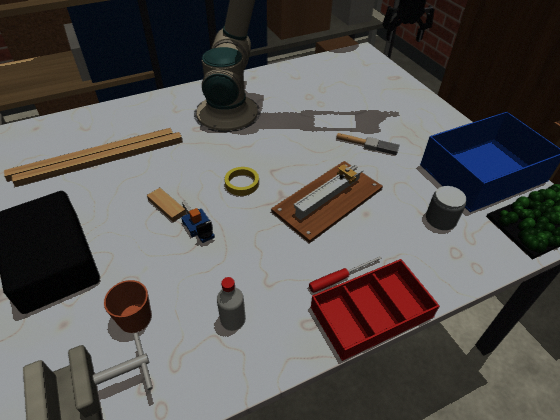

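The top view (800 px wide) shows the carriage's orange block at (517,339), its knob up at (512,308) and flag down at (519,370). The rail runs from its mouth at (381,287) to the dog at (278,317). Next I measure these by colour.

```bash
python3 - <<'E'
from h import *
f,M,K=load("top0")
h=cv2.cvtColor(f,cv2.COLOR_BGR2HSV)
def blob(lo,hi,box):
    m=cv2.inRange(h,lo,hi); k=np.zeros_like(m); x0,y0,x1,y1=box; k[y0:y1,x0:x1]=m[y0:y1,x0:x1]
    p=cv2.findNonZero(k); return p.reshape(-1,2).astype(np.float32) 
o=blob((8,150,100),(25,255,255),(345,220,380,252)); c=o.mean(0); print("orange",len(o),c,ray(M,K,*c,.053))
b=blob((100,120,50),(125,255,255),(340,205,380,260)); r=cv2.minAreaRect(b); print("blue",r,[ray(M,K,*q,.0235)[:2].round(4) for q in cv2.boxPoints(r)])
w=blob((0,0,120),(180,40,255),(170,185,275,240)); r=cv2.minAreaRect(w); print("rail",r,[ray(M,K,*q,.055)[:2].round(4) for q in cv2.boxPoints(r)])
br=blob((3,80,30),(20,255,255),(155,165,292,265)); r=cv2.minAreaRect(br); print("board",r,[ray(M,K,*q,.015)[:2].round(4) for q in cv2.boxPoints(r)])
cv2.imwrite("pics/c1.png",cv2.resize(f[160:280,150:400],None,fx=3.2,fy=3.2,interpolation=cv2.INTER_CUBIC))
E
```

```text
orange 65 [362. 237.] [ 0.45872822 -0.25734299  0.053     ]
blue ((359.2008972167969, 230.00656127929688), (37.864898681640625, 22.467830657958984), 82.40535736083984) [array([ 0.5246, -0.2202]), array([ 0.5315, -0.2791]), array([ 0.4326, -0.2891]), array([ 0.4257, -0.2307])]
rail ((222.01205444335938, 212.51177978515625), (53.80570602416992, 103.52836608886719), 89.31793975830078) [array([0.5978, 0.2376]), array([ 0.5968, -0.0316]), array([ 0.4573, -0.0315]), array([0.458 , 0.2349])]
board ((222.32254028320312, 215.8278350830078), (55.76222610473633, 112.91272735595703), 72.0308609008789) [array([0.5488, 0.2726]), array([ 0.6383, -0.0149]), array([ 0.4952, -0.0589]), array([0.4074, 0.2258])]
```

View pics/c1.png

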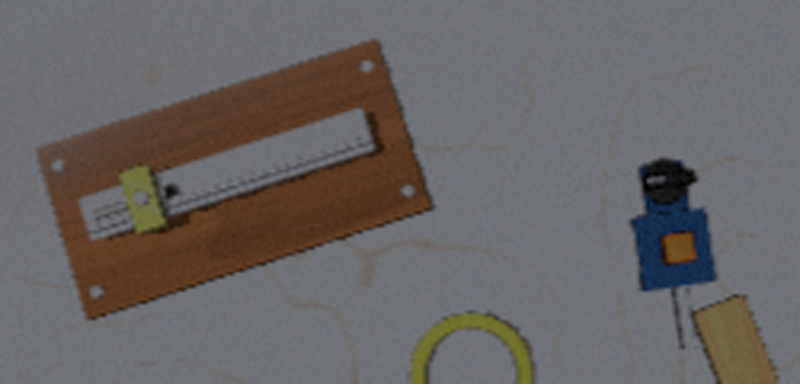

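Carriage grip is near (0.459,-0.257) with yaw about 96.7°, and the rail yaw is about 107°. I'm moving the wrist over the carriage.

Emit:
step_arm:
  moves: [-0.314,-0.389,0,0.238,-1,-0.314,-0.389,0,0.238,-1,-0.314,-0.389,0,0.238,-1,-0.314,-0.389,0,0.238,-1,-0.314,-0.389,0,0.238,-1]

```text
clock: 0.6
position: [0.285, 0.295, 0.245]
ee_rot: [0.0, 0.534, 0.846, -0.0]
contact_force: [0.4, 0.5, 0.6]
width: 0.0855
```

```bash
cat >> h.py <<'E'
def go(xyz,yaw,n=None):
    """fractions to send tool to xyz (world), tool-y yaw (deg)"""
    Rt,p=tool(manip.get_state()); d=Rt.T@(np.array(xyz)-p)
    y=np.degrees(np.arctan2(Rt[1,1],Rt[0,1])); t=-((yaw-y+180)%360-180)
    print("pos",p.round(4),"yaw",y.round(2),"frac",(d/.5).round(4),"tw",round(t/180,4))
E
python3 -c "
from h import *
go((.459,-.257,.22),-83.3)"
```

```text
pos [0.285 0.295 0.245] yaw 25.45 frac [-1.1463 -0.1603  0.0504] tw 0.6042
```

```bash
cat >> h.py <<'E'
def plan(*targets,start=None,n=1):
    """for successive targets (x,y,z,yaw,calls): fractions for each call, assuming exact tracking"""
    Rt,p=tool(manip.get_state()); y=np.degrees(np.arctan2(Rt[1,1],Rt[0,1]))
    if start: p,y=np.array(start[:3]),start[3]
    print("from",p.round(4),round(float(y),2))
    for *xyz,yaw,c in targets:
        t=(yaw-y+180)%360-180; d=(np.array(xyz)-p)/c
        for i in range(c):
            a=np.radians(y); ty=np.array([np.cos(a),np.sin(a),0]); tx=np.array([-ty[1],ty[0],0])*-1
            tx=np.cross(ty,[0,0,-1]); v=np.array([d@tx,d@ty,-d[2]])/.5
            print(xyz,"call",i,v.round(4),"tw",round(float(-t/c/180),4)); p=p+d; y+=t/c
E
python3 -c "
from h import *
plan((.459,-.257,.22,-83.3,3))"
```

```text
from [0.285 0.295 0.245] 25.45
[0.459, -0.257, 0.22] call 0 [-0.3821 -0.0534  0.0167] tw 0.2014
[0.459, -0.257, 0.22] call 1 [-0.3397  0.1829  0.0167] tw 0.2014
[0.459, -0.257, 0.22] call 2 [-0.1658  0.3484  0.0167] tw 0.2014
```

Emit:
step_arm:
  moves: [-0.382,-0.0534,0.0167,0.2014,-1,-0.382,-0.0534,0.0167,0.2014,-1,-0.382,-0.0534,0.0167,0.2014,-1,-0.382,-0.0534,0.0167,0.2014,-1,-0.382,-0.0534,0.0167,0.2014,-1]

```text
clock: 1.1
position: [0.3453, 0.1085, 0.2366]
ee_rot: [0.001, 0.773, 0.635, -0.001]
contact_force: [-0.8, 0.0, -0.4]
width: 0.0852
```

Emit:
step_arm:
  moves: [-0.3397,0.183,0.0167,0.2014,-1,-0.3397,0.183,0.0167,0.2014,-1,-0.3397,0.183,0.0167,0.2014,-1,-0.3397,0.183,0.0167,0.2014,-1,-0.3397,0.183,0.0167,0.2014,-1]

```text
clock: 1.6
position: [0.4048, -0.0754, 0.2282]
ee_rot: [0.001, 0.931, 0.364, -0.0]
contact_force: [-0.8, 1.3, 0.5]
width: 0.0853
```

Emit:
step_arm:
  moves: [-0.166,0.348,0.0167,0.2014,-1,-0.166,0.348,0.0167,0.2014,-1,-0.166,0.348,0.0167,0.2014,-1,-0.166,0.348,0.0167,0.2014,-1,-0.166,0.348,0.0167,0.2014,-1]

```text
clock: 2.1
position: [0.4634, -0.2596, 0.2191]
ee_rot: [0.001, 0.998, 0.057, 0.0]
contact_force: [0.3, 1.1, 0.3]
width: 0.0853
```

```bash
python3 - <<'E'
from h import *
f,M,K=shot("wrist","w1"); go((.459,-.257,.22),-83.3); print(M.round(3))
h=cv2.cvtColor(f,cv2.COLOR_BGR2HSV); m=cv2.inRange(h,(8,150,90),(25,255,255))
cs=[c for c in cv2.findContours(m,0,2)[0] if cv2.contourArea(c)>200]
for c in cs:
    r=cv2.minAreaRect(c); print(r,[ray(M,K,*q,.0535).round(4) for q in cv2.boxPoints(r)])
E
```

```text
pos [ 0.4621 -0.2567  0.2191] yaw -83.34 frac [-0.0063 -0.0001 -0.0018] tw -0.0002
[[ 0.114 -0.952 -0.284  0.535]
 [-0.993 -0.109 -0.034 -0.251]
 [ 0.002  0.287 -0.958  0.348]
 [ 0.     0.     0.     1.   ]]
((121.90983581542969, 282.5081787109375), (46.09416580200195, 12.139083862304688), 13.240520477294922) [array([ 0.3363, -0.0669,  0.0535]), array([ 0.3519, -0.071 ,  0.0535]), array([ 0.3441, -0.121 ,  0.0535]), array([ 0.3282, -0.1176,  0.0535])]
((275.0, 198.0), (20.0, 20.0), 90.0) [array([ 0.4685, -0.2453,  0.0535]), array([ 0.4709, -0.2659,  0.0535]), array([ 0.4494, -0.2685,  0.0535]), array([ 0.447 , -0.2475,  0.0535])]
((534.937744140625, 25.51659393310547), (62.35263442993164, 22.060731887817383), 56.63363265991211) [array([ 0.655 , -0.4406,  0.0535]), array([ 0.6656, -0.4534,  0.0535]), array([ 0.6302, -0.4987,  0.0535]), array([ 0.6188, -0.4858,  0.0535])]
((50.5, 78.0), (156.0, 101.0), 90.0) [array([6.084e-01, 3.000e-04, 5.350e-02]), array([ 0.6184, -0.0868,  0.0535]), array([ 0.4825, -0.0788,  0.0535]), array([0.471 , 0.0216, 0.0535])]
```

View pics/w1.png

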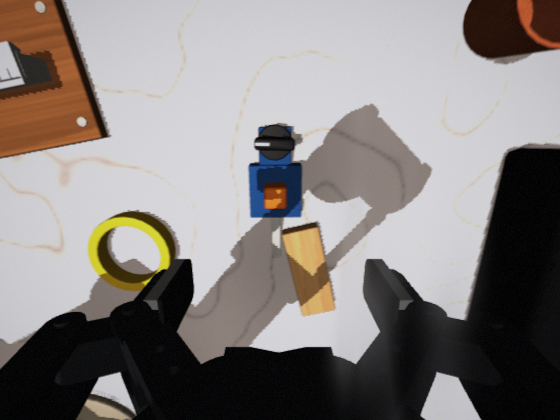

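The wrist view shows the orange top at pixel (275,198), which is world (0.459,-0.257), with the carriage axis-aligned in the image. The offcut at (305,270) is clear of the finger paths. Descending.

Emit:
step_arm:
  moves: [-0.003,0,0.1,0,-1,-0.003,0,0.2,0,-1,-0.003,0,0.26,0,-1,-0.003,0,0.26,0,-1]

```text
clock: 2.55
position: [0.4568, -0.2512, 0.0861]
ee_rot: [-0.004, 0.998, 0.061, -0.004]
contact_force: [0.0, 0.6, -0.4]
width: 0.0853
```

```bash
python3 -c "
from h import *
go((.459,-.257,.042),-83.4)"
```

```text
pos [ 0.4568 -0.2512  0.0861] yaw -82.95 frac [0.0037 0.0128 0.0882] tw 0.0025
```

Emit:
step_arm:
  moves: [0,0,0.044,0,-1,0,0,0.086,0,-1,0,0,0.086,0,-1]

```text
clock: 2.85
position: [0.4596, -0.2533, 0.0468]
ee_rot: [-0.001, 0.998, 0.061, -0.001]
contact_force: [-0.3, 1.2, 0.5]
width: 0.0855
```

```bash
python3 -c "
from h import *
go((.459,-.257,.042),-83.4)"
```

```text
pos [ 0.4596 -0.2533  0.0468] yaw -82.96 frac [-0.002   0.0073  0.0096] tw 0.0024
```

Emit:
step_arm:
  moves: [-0.001,0.003,0.002,0.001,-1,-0.001,0.003,0.002,0.001,-1,-0.001,0.003,0.002,0.001,-1]

```text
clock: 3.15
position: [0.4608, -0.2564, 0.0477]
ee_rot: [0.001, 0.998, 0.059, 0.001]
contact_force: [-0.1, 0.3, -0.7]
width: 0.0851
```

```bash
python3 -c "
from h import *
go((.459,-.257,.042),-83.4)"
```

```text
pos [ 0.4608 -0.2564  0.0477] yaw -83.19 frac [-0.0038  0.0008  0.0114] tw 0.0012
```

Emit:
step_arm:
  moves: [-0.003,0.001,0.008,0.001,-1,-0.003,0.001,0.008,0.001,1,-0.003,0.001,0.008,0.001,1,-0.003,0.001,0.008,0.001,1,-0.003,0.001,0.008,0.001,1]
  force: 50

```text
clock: 3.65
position: [0.4586, -0.2565, 0.0422]
ee_rot: [-0.0, 0.998, 0.058, 0.0]
contact_force: [0.2, -1.3, -0.2]
width: 0.0282
```

Emit:
step_arm:
  moves: [0,0,0,0,1,0,0,0,0,1,0,0,0,0,1]

```text
clock: 3.95
position: [0.4588, -0.2567, 0.0425]
ee_rot: [0.0, 0.998, 0.058, 0.0]
contact_force: [0.1, -0.4, 1.3]
width: 0.0228
```

```bash
python3 -c "
from h import *
f,M,K=load('top0'); print(ray(M,K,264.7,200.6,.055))
plan((.459,-.257,.1425,-83.4,1),(.580,-.085,.1425,-72.7,1))"
```

```text
[ 0.55641669 -0.00840852  0.055     ]
from [ 0.4588 -0.2567  0.0425] -83.37
[0.459, -0.257, 0.1425] call 0 [ 0.0003  0.0006 -0.2001] tw 0.0002
[0.58, -0.085, 0.1425] call 0 [ 0.2799 -0.3139 -0.    ] tw -0.0594
```

Emit:
step_arm:
  moves: [0,0,-0.05,0,1,0,0,-0.12,0,1,0,0,-0.2,0,1,0,0,-0.2,0,1,0,0,-0.2,0,1]

```text
clock: 4.45
position: [0.4581, -0.256, 0.1421]
ee_rot: [-0.0, 0.998, 0.058, -0.0]
contact_force: [-0.2, 0.3, -3.5]
width: 0.0229
```

Emit:
step_arm:
  moves: [0.06,-0.067,0,-0.0594,1,0.12,-0.134,0,-0.0594,1,0.2,-0.224,0,-0.0594,1,0.26,-0.29,0,-0.0594,1,0.28,-0.314,0,-0.0594,1]

```text
clock: 4.95
position: [0.58, -0.08, 0.1392]
ee_rot: [-0.002, 0.988, 0.152, -0.002]
contact_force: [-0.6, -0.8, -3.3]
width: 0.023
```

Emit:
step_arm:
  moves: [0,0,0,0,1,0,0,0,0,1]

```text
clock: 5.15
position: [0.5776, -0.0837, 0.1396]
ee_rot: [-0.001, 0.988, 0.151, -0.003]
contact_force: [-0.7, -0.9, -4.0]
width: 0.0233
```

```bash
python3 - <<'E'
from h import *
f,M,K=shot("wrist","w2"); go((.58,-.085,.1425),-72.7)
cv2.imwrite("pics/w2b.png",cv2.resize(f[:300,:400],(800,600),interpolation=cv2.INTER_CUBIC)); print(K)
E
```

```text
pos [ 0.5776 -0.0844  0.1401] yaw -72.67 frac [ 0.0042  0.0025 -0.0047] tw 0.0002
(290.25055807276925, 290.25055807276925, 278.01002904986876, 209.26849993308116)
```

View pics/w2b.png

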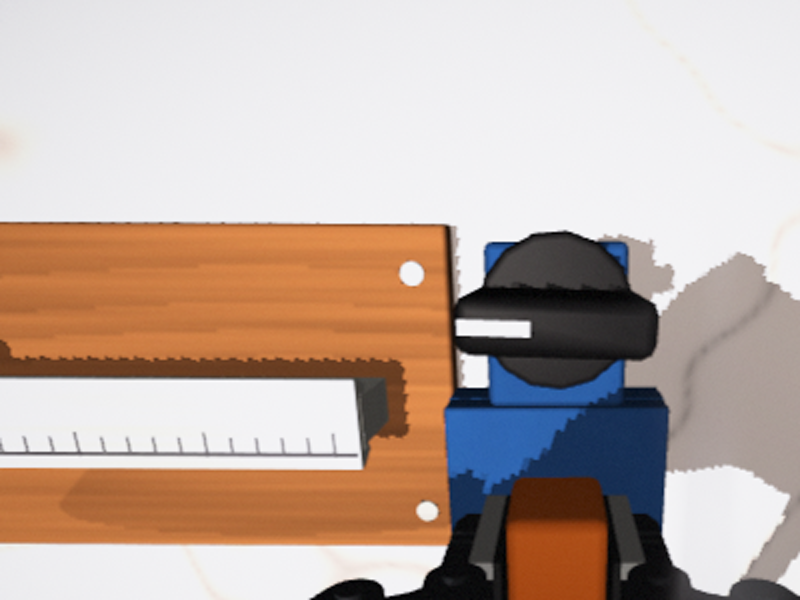

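The 2x crop shows the rail top between rows 378 and 470, ending at column 361. The carriage roof's -y top edge is at row 407, columns 447–667, and the clamp bar is nearly parallel to the rail, so the knob is near 0. Next I fit the edges.

```bash
cat > meas.py <<'E'
from h import *
def measure(name,zt,roofrows=(395,420),cols=(40,340)):
    f,M,K=load(name); g=cv2.cvtColor(f,cv2.COLOR_BGR2GRAY).astype(float); h=cv2.cvtColor(f,cv2.COLOR_BGR2HSV)
    w=((h[...,1]<60)&(h[...,2]>120))
    up=[];lo=[]
    for c in range(cols[0]//2,cols[1]//2,3):
        col=g[:,c]; s=h[:,c,1]
        # rail: white run containing row 211
        a=b=211
        while s[a-1]<70: a-=1
        while s[b+1]<70 : b+=1
        up.append(ray(M,K,c,a-.5,.055)); lo.append(ray(M,K,c,b+.5,.055))
    up=np.array(up);lo=np.array(lo)
    def fit(P):
        l=cv2.fitLine(P[:,:2].astype(np.float32),cv2.DIST_HUBER,0,1e-4,1e-4).ravel(); d=l[:2]*np.sign(l[1]); return d,l[2:]
    du,pu=fit(up); dl,pl=fit(lo)
    yaw=[np.degrees(np.arctan2(d[1],d[0])) for d in (du,dl)]
    X=du+dl; X/=np.linalg.norm(X); Y=np.array([-X[1],X[0]])
    print("rail yaw",np.round(yaw,2),"width",(pl-pu)@Y)
    c=(pu+pl)/2
    return f,M,K,X,Y,c
E
python3 - <<'E'
from meas import *
f,M,K,X,Y,c=measure("w2",0)
h=cv2.cvtColor(f,cv2.COLOR_BGR2HSV)
print("sat col 230..:",h[189:208,250,2],h[189:208,320,2], h[189:208,235,2])
# mouth
for r in (195,205,215,225): print(r,h[r,172:190,2])
zr=.1401-.0425+.0235
Rt,p=tool(manip.get_state())
L=np.array([ray(M,K,u,203.5,zr)[:2] for u in (225,333)])
x=L[0]-L[1]; print("roof len",np.linalg.norm(x),"yaw",np.degrees(np.arctan2(x[1],x[0])))
g=L.mean(0)+Y*.0305
print("grip c",g,"TCP",p, "grip rel rail y",(g-c)@Y,"tcp rel rail y",(p[:2]-c)@Y,"roof edge ok")
m=ray(M,K,180,212,.055)[:2]; print("mouth",m,"grip x rel mouth",(g-m)@X,"tcp x rel",(p[:2]-m)@X)
E
```

```text
rail yaw [106.87 106.86] width 0.03709409
sat col 230..: [170 171 170 171 171 173 173 171 171 171 171 166 142 116  63 133 165 178
 176] [170 168 170 162 109  40  38  41  38  44  56  36  35  39  48  74  81  84
  84] [245 246 246 246 234  37  37  37  38  49  76  35  39  38  62 125 164 179
 179]
195 [245 245 245 245 238 173  62  61  61  64  69  69  63  62  59  59  62  58]
205 [245 246 246 245 245 238 176  82  86  64  59  60  59  62  58  61  62  61]
215 [245 245 245 245 245 245 238 174  82  84  64  61  59  60  60  62  65  80]
225 [244 244 244 244 243 243 243 236 174  65  68  60 114 184 209 212 210 209]
roof len 0.05670126800913012 yaw 107.43150470496307
grip c [ 0.57795147 -0.08311975] TCP [ 0.57761031 -0.08441377  0.14013739] grip rel rail y 0.0039510990000866655 tcp rel rail y 0.004653010900819945 roof edge ok
mouth [ 0.55997042 -0.00924068] grip x rel mouth -0.07591818803702775 tcp x rel -0.07705757343265564
```

```bash
python3 - <<'E'
from meas import *
f,M,K,X,Y,c=measure("w2",0)
m=ray(M,K,180,212,.055)[:2]; m=c+X*((m-c)@X)
np.savez("rail",X=X,Y=Y,m=m); print(m,X)
t=m+X*-.070+Y*.0007
plan((*t,.0855,-73.13,1))
E
```

```text
rail yaw [106.87 106.86] width 0.03709409
[ 0.55970691 -0.00932057] [-0.29012442  0.95698893]
from [ 0.5776 -0.0844  0.1401] -72.67
[np.float64(0.5793457223981121), np.float64(-0.07651288598168683), 0.0855] call 0 [ 0.008  -0.0141  0.1093] tw 0.0026
```

Emit:
step_arm:
  moves: [0.008,-0.014,0.04,0.0026,1,0.008,-0.014,0.08,0.0026,1,0.008,-0.014,0.105,0.0026,1,0.008,-0.014,0.105,0.0026,1,0.008,-0.014,0.105,0.0026,1]

```text
clock: 5.7
position: [0.581, -0.0773, 0.0897]
ee_rot: [-0.0, 0.989, 0.146, -0.0]
contact_force: [-0.3, -0.0, -2.9]
width: 0.023
```

Emit:
step_arm:
  moves: [0,0,0,0,1,0,0,0,0,1,0,0,0,0,1]

```text
clock: 6.0
position: [0.5816, -0.0766, 0.0905]
ee_rot: [0.0, 0.989, 0.147, 0.001]
contact_force: [-0.4, -0.0, -3.3]
width: 0.0231
```

```bash
python3 - <<'E'
from h import *
f,M,K=shot("wrist","w3"); r=np.load("rail.npz"); t=r["m"]-.07*r["X"]+.0007*r["Y"]; go((*t,.0855),-73.13); print(np.degrees(R.from_matrix(tool(manip.get_state())[0]).as_matrix()[:,2]*1))
cv2.imwrite("pics/w3b.png",cv2.resize(f[:300,:400],(800,600),interpolation=cv2.INTER_CUBIC))
E
```

```text
pos [ 0.5815 -0.0765  0.0904] yaw -73.15 frac [-0.0042 -0.0013  0.0097] tw -0.0001
[ 6.58194578e-02 -1.31799496e-02 -5.72957402e+01]
```

View pics/w3b.png

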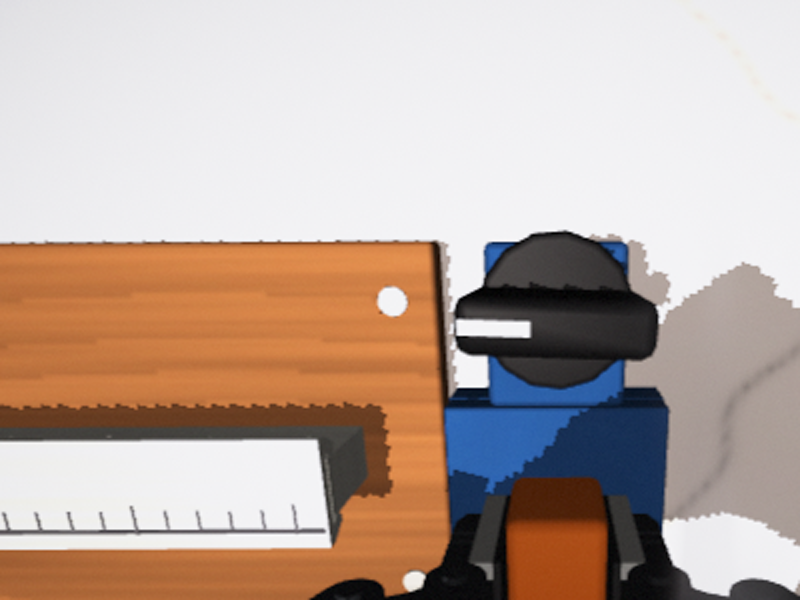

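```bash
python3 - <<'E'
from h import *
f,M,K=load("w3"); h=cv2.cvtColor(f,cv2.COLOR_BGR2HSV); g=cv2.cvtColor(f,cv2.COLOR_BGR2GRAY).astype(float)
def edge(col,r0,r1):
    s=col[r0:r1]; d=np.abs(np.diff(s)); i=d.argmax(); w=d[max(0,i-2):i+3]; return r0+max(0,i-2)+(np.arange(len(w))*w).sum()/w.sum()+.5
cs=range(10,155,5)
for z in (.055,):
    U=np.array([ray(M,K,c,edge(g[:,c],212,226),z)[:2] for c in cs]); L=np.array([ray(M,K,c,edge(g[:,c],270,280),z)[:2] for c in cs])
    def fit(P):
        l=cv2.fitLine(P.astype(np.float32),cv2.DIST_HUBER,0,1e-4,1e-4).ravel(); return l[:2]*np.sign(l[1]),l[2:]
    (du,pu),(dl,pl)=fit(U),fit(L); X=du+dl; X/=np.linalg.norm(X); Y=np.array([-X[1],X[0]])
    print(np.degrees(np.arctan2(du[1],du[0])),np.degrees(np.arctan2(dl[1],dl[0])),"w",(pl-pu)@Y)
c=(pu+pl)/2
m=ray(M,K,edge(g[245],155,175),245,.055)[:2]; print("edge",edge(g[245],155,175)); m=c+X*((m-c)@X)
o=np.load("rail.npz"); print("mouth",m,"old",o["m"],"diff y",(o["m"]-m)@Y,"x",(o["m"]-m)@X)
Rt,p=tool(manip.get_state())
left=edge(g[215],215,230); right=edge(g[215],325,342)
rr=np.mean([edge(g[:,u],200,206) for u in (235,240,320,325)]); print("roof px",left,right,rr, "w3 row248 roof left",edge(g[225],215,230))
for dz in (0,.002,.004):
    zr=p[2]-.0425+.0235-dz
    A=ray(M,K,left,215,zr)[:2];B=ray(M,K,right,215,zr)[:2]; E=ray(M,K,278,rr,zr)[:2]
    G=(A+B)/2
    print(dz,"len",np.linalg.norm(A-B),"nose-mouth x",(A-m)@X,"ctr x rel tcp",(G-p[:2])@X,"y grip rel rail",(E-m)@Y+.0305,"yaw",)
print("tcp rel rail",(p[:2]-m)@X,(p[:2]-m)@Y)
np.savez("rail2",X=X,Y=Y,m=m)
E
```

```text
107.1594 107.12891 w 0.03629832
edge 161.98387096774192
mouth [ 0.55942092 -0.00843167] old [ 0.55970691 -0.00932057] diff y -1.124638216598109e-05 x -0.0009337050020274138
roof px 220.5597014925373 333.7631578947368 203.37689055429865 w3 row248 roof left 221.74545454545455
0 len 0.06048635322372425 nose-mouth x -0.04051706994954905 ctr x rel tcp 0.0008184499327094733 y grip rel rail -0.0015526417101836415 yaw
0.002 len 0.061305043874073546 nose-mouth x -0.040097182754528685 ctr x rel tcp 0.0008289982456453445 y grip rel rail -0.0010011472246046343 yaw
0.004 len 0.06212373452442282 nose-mouth x -0.03967729555950831 ctr x rel tcp 0.0008395465585812808 y grip rel rail -0.00044965273902551964 yaw
tcp rel rail -0.07157822046690822 -0.0010479048753428222
```

Emit:
step_arm:
  moves: [-0.0028,-0.02,0.005,-0.001,1,-0.0028,-0.04,0.01,-0.001,1,-0.0028,-0.06,0.01,-0.001,1,-0.0028,-0.06,0.01,-0.001,1,-0.0028,-0.06,0.01,-0.001,1]

```text
clock: 6.55
position: [0.5712, -0.0476, 0.0848]
ee_rot: [0.0, 0.989, 0.149, 0.0]
contact_force: [1.0, 0.5, -3.5]
width: 0.0229
```

Emit:
step_arm:
  moves: [0,0,0,0,1,0,0,0,0,1]

```text
clock: 6.75
position: [0.5715, -0.0484, 0.0849]
ee_rot: [0.0, 0.989, 0.148, 0.0]
contact_force: [0.7, 0.0, -3.3]
width: 0.0234
```

```bash
cat >> h.py <<'E'
def st():
    s=manip.get_state(); Rt,p=tool(s); r=np.load("rail2.npz"); X,Y,m=r["X"],r["Y"],r["m"]; F=np.array(s["contact_force"])
    print("t",s["clock"],"nose x %.1f mm"%(((p[:2]-m)@X+.0308)*1e3),"grip y %.2f"%(((p[:2]-m)@Y-.0005)*1e3),"z",p[2].round(4),"F X %.1f Y %.1f Z %.1f"%(F[:2]@X,F[:2]@Y,F[2]),"tilt",Rt[:2,2].round(4),"yaw",np.degrees(np.arctan2(Rt[1,1],Rt[0,1])).round(2),"w",round(s["width"],4),"M",np.round(s["moment"],2))
E
python3 -c "
from h import *
st()"
```

```text
t 6.75 nose x -11.0 mm grip y -0.23 z 0.0849 F X -0.2 Y -0.7 Z -3.3 tilt [ 0.0005 -0.0002] yaw -72.98 w 0.0234 M [ 0.   -0.06  0.04]
```

Emit:
step_arm:
  moves: [0.0002,-0.008,0,0,1,0.0003,-0.016,0,0,1,0.0004,-0.023,0,0,1,0.0004,-0.029,0,0,1,0.0004,-0.034,0,0,1]

```text
clock: 7.25
position: [0.5662, -0.0315, 0.0848]
ee_rot: [-0.0, 0.989, 0.148, 0.0]
contact_force: [-0.9, -0.1, -3.5]
width: 0.0232
```

```bash
python3 - <<'E'
from h import *
st()
f,M,K=shot("wrist","w4"); cv2.imwrite("pics/w4b.png",cv2.resize(f[100:400,50:450],(800,600),interpolation=cv2.INTER_CUBIC))
E
```

```text
t 7.25 nose x 6.8 mm grip y -0.23 z 0.0848 F X 0.1 Y 0.9 Z -3.5 tilt [0.     0.0001] yaw -72.96 w 0.0232 M [-0.04 -0.03 -0.02]
```

View pics/w4b.png

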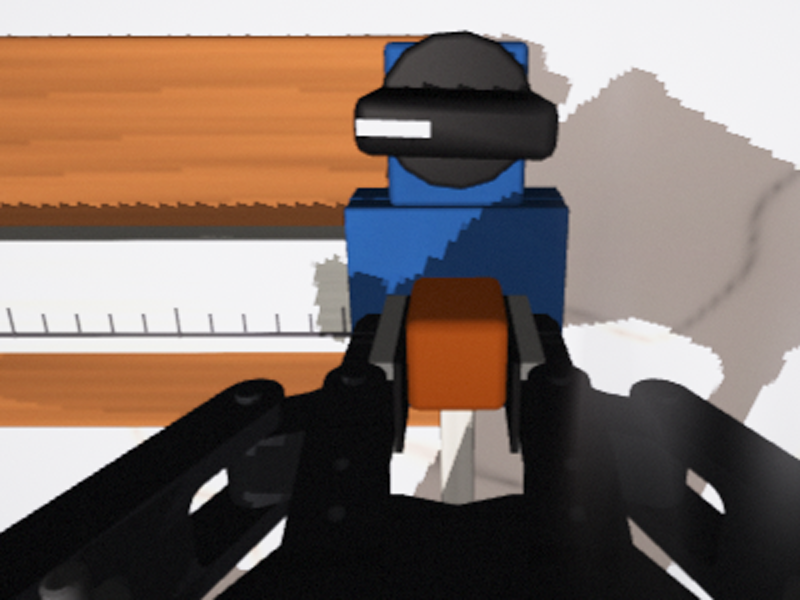

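The roof now overlaps the rail end at crop column 345, and contact forces are about zero, so it is entering freely. I'll estimate the tip's position and continue.

```bash
python3 - <<'E'
from h import *
f,M,K=load("top0"); r=np.load("rail2.npz")
for c in ((178,190),(170,190),(150,200)): print(c,((ray(M,K,c[0]/3.2+150,c[1]/3.2+160,.062)[:2]-r["m"])@np.c_[r["X"],r["Y"]]).round(4))
print(((ray(M,K,264.7,200.6,.055)[:2]-r["m"])@np.c_[r["X"],r["Y"]]).round(4))
E
```

```text
(178, 190) [0.16  0.003]
(170, 190) [0.1661 0.001 ]
(150, 200) [0.1837 0.0037]
[0.0009 0.0029]
```

Emit:
step_arm:
  moves: [0.0001,-0.01,0,0,1,0.0002,-0.02,0,0,1,0.0002,-0.03,0,0,1,0.0003,-0.04,0,0,1,0.0004,-0.05,0,0,1]

```text
clock: 7.8
position: [0.5591, -0.0074, 0.0848]
ee_rot: [-0.0, 0.989, 0.148, 0.0]
contact_force: [-0.1, -0.2, -4.1]
width: 0.0233
```

```bash
python3 -c "
from h import *
st()"
```

```text
t 7.8 nose x 31.9 mm grip y -0.49 z 0.0848 F X -0.2 Y 0.1 Z -4.1 tilt [0.0001 0.0001] yaw -72.96 w 0.0233 M [ 0.    0.01 -0.06]
```

Emit:
step_arm:
  moves: [-0.0006,-0.014,0,0,1,-0.0006,-0.028,0,0,1,-0.0006,-0.042,0,0,1,-0.0006,-0.056,0,0,1,-0.0006,-0.07,0,0,1]

```text
clock: 8.3
position: [0.5485, 0.0262, 0.0848]
ee_rot: [-0.0, 0.989, 0.148, 0.0]
contact_force: [0.5, -0.8, -2.4]
width: 0.0233
```

Emit:
step_arm:
  moves: [0,-0.014,0,0,1,0,-0.028,0,0,1,0,-0.042,0,0,1,0,-0.056,0,0,1,0,-0.07,0,0,1]

```text
clock: 8.8
position: [0.5383, 0.0596, 0.0848]
ee_rot: [-0.0, 0.989, 0.148, 0.0]
contact_force: [-0.2, -0.3, -3.4]
width: 0.0232
```

```bash
python3 - <<'E'
from h import *
st()
f,M,K=shot("wrist","w5"); cv2.imwrite("pics/w5b.png",cv2.resize(f[100:400,0:400],(800,600),interpolation=cv2.INTER_CUBIC))
E
```

```text
t 8.8 nose x 102.0 mm grip y -0.37 z 0.0848 F X -0.2 Y 0.2 Z -3.4 tilt [0.0001 0.0001] yaw -72.97 w 0.0232 M [ 0.04 -0.04 -0.01]
```

View pics/w5b.png

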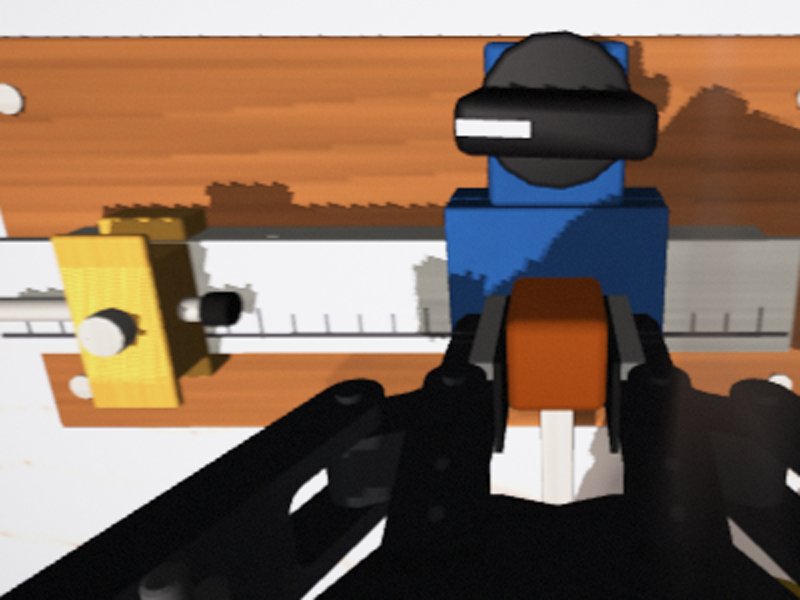

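The tip end is at crop column 242 and the nose at 447, so about 57 mm of gap remains; the tip should be near nose x of 159. Continuing.

Emit:
step_arm:
  moves: [-0.0004,-0.018,0,0,1,-0.0006,-0.036,0,0,1,-0.0006,-0.054,0,0,1,-0.0006,-0.07,0,0,1,-0.0006,-0.084,0,0,1]

```text
clock: 9.35
position: [0.5256, 0.0999, 0.0848]
ee_rot: [-0.0, 0.989, 0.148, 0.0]
contact_force: [0.9, -0.7, -3.6]
width: 0.0236
```

Emit:
step_arm:
  moves: [0,-0.004,0,0,1,0,-0.008,0,0,1,0,-0.012,0,0,1,0,-0.016,0,0,1,0,-0.02,0,0,1]

```text
clock: 9.85
position: [0.523, 0.1086, 0.0848]
ee_rot: [-0.0, 0.989, 0.148, 0.0]
contact_force: [0.9, -0.6, -4.1]
width: 0.0232
```

```bash
python3 -c "
from h import *
st()"
```

```text
t 9.85 nose x 153.3 mm grip y -0.16 z 0.0848 F X -0.8 Y -0.7 Z -4.1 tilt [0.0001 0.    ] yaw -72.99 w 0.0232 M [ 0.01 -0.02  0.06]
```

Emit:
step_arm:
  moves: [0,-0.002,0,0,1,0,-0.004,0,0,1,0,-0.006,0,0,1,0,-0.008,0,0,1,0,-0.01,0,0,1]

```text
clock: 10.35
position: [0.5215, 0.1134, 0.0848]
ee_rot: [-0.0, 0.989, 0.148, 0.0]
contact_force: [0.3, -0.2, -3.0]
width: 0.023
```

```bash
python3 -c "
from h import *
st()"
```

```text
t 10.35 nose x 158.4 mm grip y -0.16 z 0.0848 F X -0.3 Y -0.3 Z -3.0 tilt [0.0001 0.0001] yaw -72.97 w 0.023 M [ 0.02  0.02 -0.04]
```

Emit:
step_arm:
  moves: [0,-0.001,0,0,1,0,-0.002,0,0,1,0,-0.003,0,0,1,0,-0.004,0,0,1,0,-0.005,0,0,1]

```text
clock: 10.85
position: [0.5207, 0.1158, 0.0848]
ee_rot: [-0.0, 0.989, 0.148, 0.0]
contact_force: [0.8, -0.2, -3.2]
width: 0.0233
```

```bash
python3 -c "
from h import *
st()"
```

```text
t 10.85 nose x 160.9 mm grip y -0.17 z 0.0848 F X -0.4 Y -0.8 Z -3.2 tilt [0.0001 0.0001] yaw -72.97 w 0.0233 M [0.03 0.04 0.03]
```

Emit:
step_arm:
  moves: [0,-0.001,0,0,1,0,-0.002,0,0,1,0,-0.003,0,0,1,0,-0.004,0,0,1,0,-0.004,0,0,1]

```text
clock: 11.35
position: [0.5201, 0.1178, 0.0847]
ee_rot: [-0.0, 0.989, 0.148, 0.0]
contact_force: [0.3, 0.7, -3.3]
width: 0.0233
```

```bash
python3 -c "
from h import *
st()"
```

```text
t 11.35 nose x 163.0 mm grip y -0.16 z 0.0847 F X 0.5 Y -0.5 Z -3.3 tilt [0.     0.0001] yaw -72.96 w 0.0233 M [-0.01  0.01  0.01]
```

Emit:
step_arm:
  moves: [0,-0.001,0,0,1,0,-0.002,0,0,1,0,-0.003,0,0,1,0,-0.004,0,0,1,0,-0.004,0,0,1]

```text
clock: 11.85
position: [0.5196, 0.1196, 0.0848]
ee_rot: [0.0, 0.989, 0.148, 0.0]
contact_force: [-0.3, -0.7, -3.6]
width: 0.0229
```

```bash
python3 -c "
from h import *
st()"
```

```text
t 11.85 nose x 164.9 mm grip y -0.16 z 0.0848 F X -0.6 Y 0.5 Z -3.6 tilt [ 0.0001 -0.0001] yaw -72.96 w 0.0229 M [-0.12  0.05 -0.02]
```

Emit:
step_arm:
  moves: [0,-0.0008,0,0,1,0,-0.0016,0,0,1,0,-0.0024,0,0,1,0,-0.003,0,0,1,0,-0.003,0,0,1]

```text
clock: 12.35
position: [0.5192, 0.121, 0.0848]
ee_rot: [0.0, 0.989, 0.148, 0.0]
contact_force: [-0.6, -1.2, -3.7]
width: 0.023
```

```bash
python3 -c "
from h import *
st()
f,M,K=shot('wrist','w6'); cv2.imwrite('pics/w6b.png',cv2.resize(f[180:300,80:240],(800,600),interpolation=cv2.INTER_CUBIC))
"
```

```text
t 12.35 nose x 166.3 mm grip y -0.18 z 0.0848 F X -0.9 Y 1.0 Z -3.7 tilt [ 0.0002 -0.0002] yaw -72.96 w 0.023 M [-0.22 -0.02  0.01]
```

View pics/w6b.png

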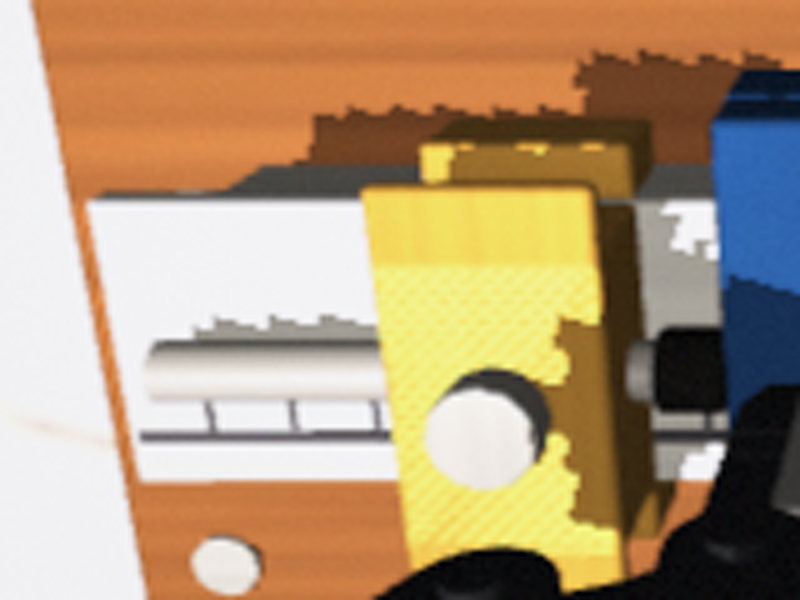

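The picture shows the nose touching the black tip (columns 655–725). Mx and FX are starting to show the spring, so I continue in finer steps.

Emit:
step_arm:
  moves: [0,-0.0006,0,0,1,0,-0.0012,0,0,1,0,-0.0018,0,0,1,0,-0.0018,0,0,1]

```text
clock: 12.8
position: [0.5192, 0.1211, 0.0848]
ee_rot: [0.001, 0.989, 0.148, 0.0]
contact_force: [1.2, -4.5, -3.1]
width: 0.0231
```

```bash
python3 -c "
from h import *
st()"
```

```text
t 12.8 nose x 166.4 mm grip y -0.21 z 0.0848 F X -4.7 Y 0.1 Z -3.1 tilt [ 0.0006 -0.0015] yaw -72.93 w 0.0231 M [-0.94 -0.1   0.02]
```

Emit:
step_arm:
  moves: [0,-0.0006,0,0,1,0,-0.0006,0,0,1,0,-0.0006,0,0,1]

```text
clock: 13.1
position: [0.5192, 0.1211, 0.0848]
ee_rot: [0.001, 0.989, 0.148, 0.0]
contact_force: [1.2, -5.6, -3.3]
width: 0.0229
```

```bash
python3 -c "
from h import *
st()"
```

```text
t 13.1 nose x 166.5 mm grip y -0.22 z 0.0848 F X -5.7 Y 0.6 Z -3.3 tilt [ 0.0007 -0.0019] yaw -72.93 w 0.0229 M [-1.03 -0.19 -0.01]
```

Emit:
step_arm:
  moves: [0,0,0.0008,0,1,0,0,0.0016,0,1,0,0,0.0016,0,1]

```text
clock: 13.4
position: [0.5193, 0.1212, 0.0844]
ee_rot: [0.001, 0.989, 0.148, 0.0]
contact_force: [1.5, -6.0, -1.3]
width: 0.023
```

```bash
python3 -c "
from h import *
st()"
```

```text
t 13.4 nose x 166.4 mm grip y -0.41 z 0.0844 F X -6.2 Y 0.3 Z -1.3 tilt [ 0.0012 -0.0018] yaw -72.93 w 0.023 M [-1.02 -0.12  0.04]
```

Emit:
step_arm:
  moves: [0,0,0.0008,0,1,0,0,0.0008,0,0.2,0,0,0.0008,0,0.2,0,0,0.0008,0,0.2,0,0,0.0008,0,0.2]

```text
clock: 13.9
position: [0.5188, 0.1226, 0.0838]
ee_rot: [-0.0, 0.989, 0.148, 0.0]
contact_force: [0.5, -0.8, 0.5]
width: 0.0341
```

```bash
python3 -c "
from h import *
st()"
```

```text
t 13.9 nose x 168.0 mm grip y -0.35 z 0.0838 F X -1.0 Y -0.3 Z 0.5 tilt [0.0004 0.0007] yaw -72.97 w 0.0341 M [-0.02 -0.02  0.01]
```

Emit:
step_arm:
  moves: [0,0,-0.02,0,0.2,0,0,-0.08,0,0.2,0,0,-0.16,0,0.2,0,0,-0.16,0,0.2]

```text
clock: 14.3
position: [0.5226, 0.1228, 0.1694]
ee_rot: [0.0, 0.989, 0.148, 0.006]
contact_force: [1.2, 0.4, -0.5]
width: 0.0344
```

```bash
python3 - <<'E'
from h import *
st()
f,M,K=shot('wrist','w7'); g=cv2.cvtColor(f,cv2.COLOR_BGR2GRAY)
r=np.load("rail2.npz"); k=np.array([.5192,.1211])-.0565*r["Y"]; print("knob",k)
cv2.imwrite('pics/w7b.png',cv2.resize(f[60:300,140:460],(800,600),interpolation=cv2.INTER_CUBIC))
plan((*k,.16,17,3))
E
```

```text
t 14.3 nose x 167.0 mm grip y -4.02 z 0.1694 F X 0.0 Y -1.3 Z -0.5 tilt [0.0118 0.0015] yaw -72.96 w 0.0344 M [ 0.05 -0.03 -0.01]
knob [0.57318948 0.13775489]
from [0.521  0.1226 0.167 ] -72.96
[np.float64(0.5731894849061966), np.float64(0.13775489375591277), 0.16] call 0 [0.0362 0.0005 0.0047] tw -0.1666
[np.float64(0.5731894849061966), np.float64(0.13775489375591277), 0.16] call 1 [0.0311 0.0186 0.0047] tw -0.1666
[np.float64(0.5731894849061966), np.float64(0.13775489375591277), 0.16] call 2 [0.0177 0.0316 0.0047] tw -0.1666
```

View pics/w7b.png

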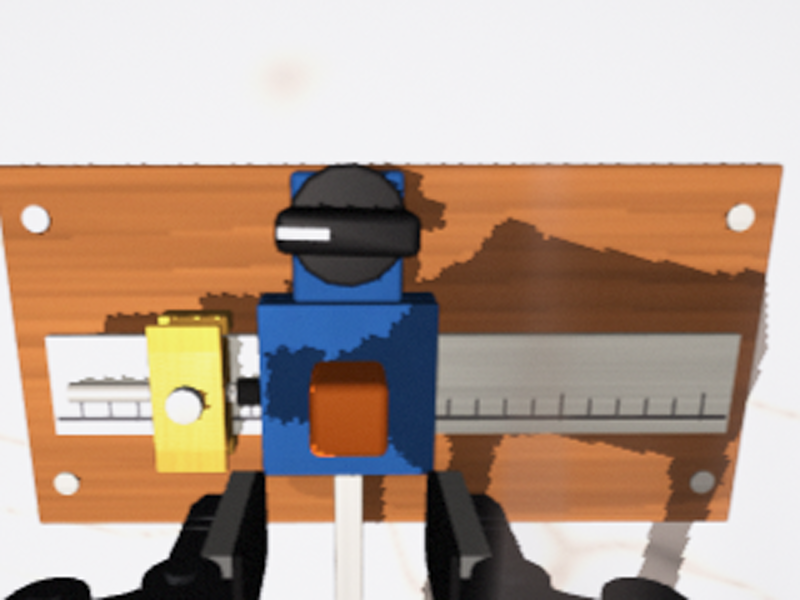

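The carriage still touches the tip (crop columns 238–262), and the knob bar at (348,231) is almost parallel to the rail. I'm turning the tool while moving over the knob.

Emit:
step_arm:
  moves: [0.0362,0.0005,0.0047,-0.1666,0.2,0.0362,0.0005,0.0047,-0.1666,0.2,0.0362,0.0005,0.0047,-0.1666,0.2,0.0362,0.0005,0.0047,-0.1666,0.2]

```text
clock: 14.75
position: [0.5354, 0.1273, 0.1602]
ee_rot: [-0.0, 0.916, 0.401, -0.001]
contact_force: [0.3, -0.4, 0.6]
width: 0.0338
```

Emit:
step_arm:
  moves: [0.0311,0.0186,0.0047,-0.1666,0.2,0.0311,0.0186,0.0047,-0.1666,0.2,0.0311,0.0186,0.0047,-0.1666,0.2,0.0311,0.0186,0.0047,-0.1666,0.2]

```text
clock: 15.15
position: [0.5528, 0.1323, 0.1577]
ee_rot: [-0.001, 0.781, 0.624, -0.001]
contact_force: [-0.5, -0.1, -0.1]
width: 0.0341
```

Emit:
step_arm:
  moves: [0.0177,0.0316,0.0047,-0.1666,0.2,0.0177,0.0316,0.0047,-0.1666,0.2,0.0177,0.0316,0.0047,-0.1666,0.2,0.0177,0.0316,0.0047,-0.1666,0.2]

```text
clock: 15.55
position: [0.5702, 0.1374, 0.1554]
ee_rot: [-0.001, 0.593, 0.805, -0.001]
contact_force: [-0.3, 0.5, -0.2]
width: 0.0341
```

```bash
python3 - <<'E'
from h import *
go((.5732,.1378,.0925),17)
f,M,K=shot('wrist','w8'); print(proj(M,K,(.5732,.1378,.1015)))
r=np.load("rail2.npz")
for s in(-.02,.02): 
    p=np.array([.5732,.1378])+s*r["X"]; u=proj(M,K,(*p,.1015)); print(u); cv2.circle(f,tuple(int(round(a*16)) for a in u),24,(0,255,0),1,shift=4)
cv2.imwrite('pics/w8b.png',cv2.resize(f[60:360,80:480],(800,600),interpolation=cv2.INTER_CUBIC))
E
```

```text
pos [0.5702 0.1374 0.1554] yaw 17.24 frac [-0.0011  0.0064  0.1257] tw 0.0013
(np.float64(284.44652813716357), np.float64(237.0735434904114))
(np.float64(284.2324710216286), np.float64(263.89415006009324))
(np.float64(284.6734151732479), np.float64(208.64539282897255))
```

View pics/w8b.png

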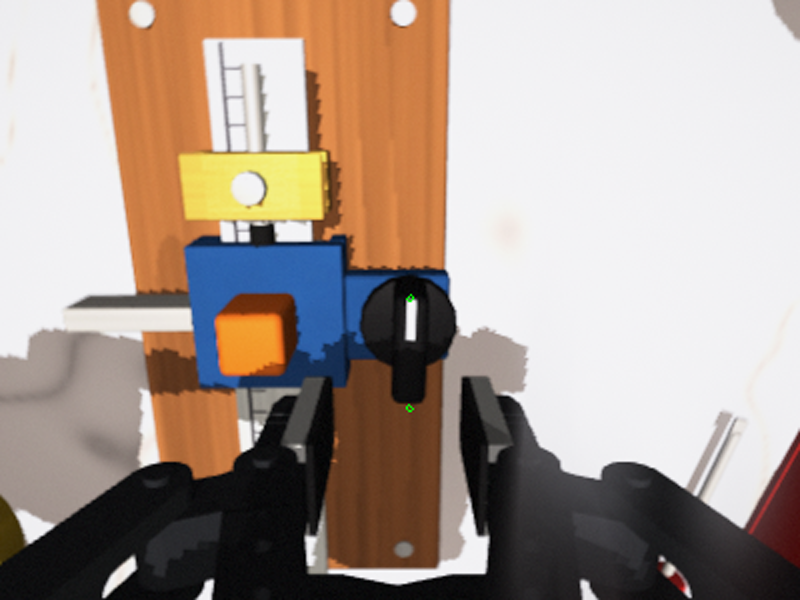

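The projected bar ends (green) match the real bar within 1–2 mm. Descending to just above the bar.

Emit:
step_arm:
  moves: [-0.001,0.004,0.04,0.0013,0.2,-0.001,0.004,0.06,0.0013,0.2,-0.001,0.004,0.06,0.0013,0.2,-0.001,0.004,0.06,0.0013,0.2]

```text
clock: 16.0
position: [0.5727, 0.1374, 0.1262]
ee_rot: [-0.0, 0.597, 0.803, -0.0]
contact_force: [-0.1, 0.5, 0.5]
width: 0.034
```

```bash
python3 -c "
from h import *
go((.5732,.1378,.0925),17)"
```

```text
pos [0.5727 0.1374 0.1262] yaw 16.74 frac [0.0004 0.0013 0.0673] tw -0.0014
```

Emit:
step_arm:
  moves: [0,0.001,0.02,0,0.2,0,0.001,0.04,0,0.2,0,0.001,0.06,0,0.2,0,0.001,0.066,0,0.2,0,0.001,0.066,0,0.2]

```text
clock: 16.5
position: [0.5729, 0.1375, 0.0925]
ee_rot: [-0.001, 0.597, 0.803, -0.001]
contact_force: [-0.2, 0.4, 0.0]
width: 0.0344
```

```bash
python3 -c "
from h import *
go((.5732,.1378,.0925),17);st()"
```

```text
pos [0.5729 0.1375 0.0925] yaw 16.76 frac [0.0003 0.0008 0.0001] tw -0.0013
t 16.5 nose x 166.3 mm grip y -56.39 z 0.0925 F X 0.5 Y 0.1 Z 0.0 tilt [-0.0018 -0.0001] yaw 16.76 w 0.0344 M [-0.04  0.02 -0.  ]
```

Emit:
step_arm:
  moves: [0,0,0,0,1,0,0,0,0,1,0,0,0,0,1,0,0,0,0,1]
  force: 30

```text
clock: 16.9
position: [0.574, 0.1376, 0.0939]
ee_rot: [0.001, 0.596, 0.803, 0.001]
contact_force: [1.0, -0.5, -0.4]
width: 0.0112
```

```bash
python3 -c "
from h import *
st()"
```

```text
t 16.9 nose x 166.1 mm grip y -57.53 z 0.0939 F X -0.8 Y -0.8 Z -0.4 tilt [0.0015 0.0002] yaw 16.77 w 0.0112 M [ 0.   -0.16  0.02]
```

Emit:
step_arm:
  moves: [0.001,0,0,0,1,0.002,0,0,0,1,0.003,0,0,0,1,0.003,0,0,0,1]

```text
clock: 17.3
position: [0.5738, 0.1388, 0.0939]
ee_rot: [0.001, 0.596, 0.803, 0.0]
contact_force: [2.7, -2.4, 2.7]
width: 0.0113
```

```bash
python3 -c "
from h import *
st()"
```

```text
t 17.3 nose x 167.3 mm grip y -57.63 z 0.0939 F X -3.1 Y -1.9 Z 2.7 tilt [ 0.0017 -0.0004] yaw 16.77 w 0.0113 M [-0.45 -0.38  0.07]
```

Emit:
step_arm:
  moves: [0.001,0,0,0.0,1,0.001,0,0,0.03,1,0.001,0,0,0.06,1,0.001,0,0,0.09,1,0.001,0,0,0.12,1]

```text
clock: 17.8
position: [0.5735, 0.1394, 0.0939]
ee_rot: [0.001, 0.738, 0.675, 0.001]
contact_force: [2.8, -2.2, 1.2]
width: 0.0117
```

```bash
python3 -c "
from h import *
st()"
```

```text
t 17.8 nose x 167.9 mm grip y -57.55 z 0.0939 F X -3.0 Y -2.0 Z 1.2 tilt [ 0.0015 -0.0002] yaw -5.05 w 0.0117 M [-0.46 -0.36  0.09]
```

Emit:
step_arm:
  moves: [0.0008,-0.0003,0,0,1,0.0015,-0.0006,0,0,1,0.0015,-0.0006,0,0,1]

```text
clock: 18.1
position: [0.5735, 0.14, 0.0939]
ee_rot: [0.001, 0.736, 0.677, 0.001]
contact_force: [3.0, -3.6, 2.3]
width: 0.0115
```

```bash
python3 -c "
from h import *
st()"
```

```text
t 18.1 nose x 168.5 mm grip y -57.68 z 0.0939 F X -4.3 Y -1.8 Z 2.3 tilt [ 0.0018 -0.0005] yaw -4.74 w 0.0115 M [-0.64 -0.56 -0.05]
```

Emit:
step_arm:
  moves: [0,0,0,0.03,1,0,0,0,0.06,1,0,0,0,0.09,1,0,0,0,0.12,1,0,0,0,0.14,1]

```text
clock: 18.6
position: [0.574, 0.1396, 0.0939]
ee_rot: [0.001, 0.866, 0.499, 0.001]
contact_force: [4.3, -3.6, 2.5]
width: 0.0116
```

```bash
python3 -c "
from h import *
st()"
```

```text
t 18.6 nose x 168.0 mm grip y -58.06 z 0.0939 F X -4.7 Y -3.1 Z 2.5 tilt [ 0.0029 -0.0012] yaw -30.08 w 0.0116 M [-0.74 -0.69  0.15]
```

Emit:
step_arm:
  moves: [0,0,0,0.03,1,0,0,0,0.06,1,0,0,0,0.09,1,0,0,0,0.12,1,0,0,0,0.14,1]

```text
clock: 19.1
position: [0.5746, 0.1391, 0.094]
ee_rot: [0.002, 0.954, 0.299, 0.002]
contact_force: [5.9, -5.6, 1.5]
width: 0.0113
```

```bash
python3 -c "
from h import *
st()"
```

```text
t 19.1 nose x 167.4 mm grip y -58.49 z 0.094 F X -7.1 Y -4.0 Z 1.5 tilt [ 0.0041 -0.0021] yaw -55.26 w 0.0113 M [-1.01 -0.95  0.19]
```

Emit:
step_arm:
  moves: [0,0,0,0.02,1,0,0,0,0.04,1,0,0,0,0.055,1,0,0,0,0.055,1,0,0,0,0.055,1]

```text
clock: 19.6
position: [0.5751, 0.1386, 0.094]
ee_rot: [0.002, 0.976, 0.218, 0.002]
contact_force: [6.7, -7.8, 0.1]
width: 0.0109
```

```bash
python3 -c "
from h import *
st()"
```

```text
t 19.6 nose x 166.7 mm grip y -58.87 z 0.094 F X -9.4 Y -4.1 Z 0.1 tilt [ 0.0052 -0.0034] yaw -64.85 w 0.0109 M [-1.11 -1.03  0.74]
```

Moment Mz jumped to 0.74 N m at 81.6° of turn, so it's on the hard stop. I relax the load, then open.

Emit:
step_arm:
  moves: [0.0009,0.0025,0,-0.006,1,0.0009,0.0025,0,-0.006,1,0.0009,0.0025,0,-0.006,0.2,0.0009,0.0025,0,-0.006,0.2,0.0009,0.0025,0,-0.006,0.2]

```text
clock: 20.1
position: [0.5722, 0.1399, 0.0929]
ee_rot: [-0.001, 0.974, 0.225, -0.001]
contact_force: [0.1, -0.7, -0.4]
width: 0.0342
```

```bash
python3 -c "
from h import *
st()"
```

```text
t 20.1 nose x 168.7 mm grip y -56.40 z 0.0929 F X -0.7 Y 0.1 Z -0.4 tilt [-0.003   0.0008] yaw -64.04 w 0.0342 M [ 0.03 -0.01 -0.02]
```

Released with no contact force. I raise the tool and look.

Emit:
step_arm:
  moves: [0,0,-0.02,0,0.2,0,0,-0.08,0,0.2,0,0,-0.16,0,0.2,-0.1,0,-0.18,0,0.2,-0.1,0,-0.18,0,0.2]

```text
clock: 20.6
position: [0.5239, 0.1164, 0.1857]
ee_rot: [0.0, 0.974, 0.224, -0.001]
contact_force: [-0.1, -0.1, -0.1]
width: 0.0343
```

Emit:
step_arm:
  moves: [0,0,0,0,0.2,0,0,0,0,0.2]

```text
clock: 20.8
position: [0.5291, 0.1178, 0.1837]
ee_rot: [-0.0, 0.974, 0.224, 0.001]
contact_force: [-0.0, 0.4, -0.7]
width: 0.0341
```

```bash
python3 - <<'E'
from h import *
st()
f,M,K=shot('wrist','w9'); r=np.load("rail2.npz"); c0=r["m"]+r["X"]*.1365-r["Y"]*0.0
for p,z,col in ((c0+r["X"]*.03,.055,(0,255,0)),(c0-.056*r["Y"],.1015,(0,255,0))):
    u=proj(M,K,(*p,z)); print(u)
cv2.imwrite('pics/w9b.png',cv2.resize(f[0:300,100:500],(800,600),interpolation=cv2.INTER_CUBIC))
E
```

```text
t 20.8 nose x 160.3 mm grip y -8.74 z 0.1837 F X 0.4 Y -0.1 Z -0.7 tilt [0.0009 0.0005] yaw -64.06 w 0.0341 M [-0.    0.05 -0.03]
(np.float64(238.03578966036818), np.float64(206.7992694196087))
(np.float64(279.74011007534256), np.float64(156.90989117965987))
```

View pics/w9b.png

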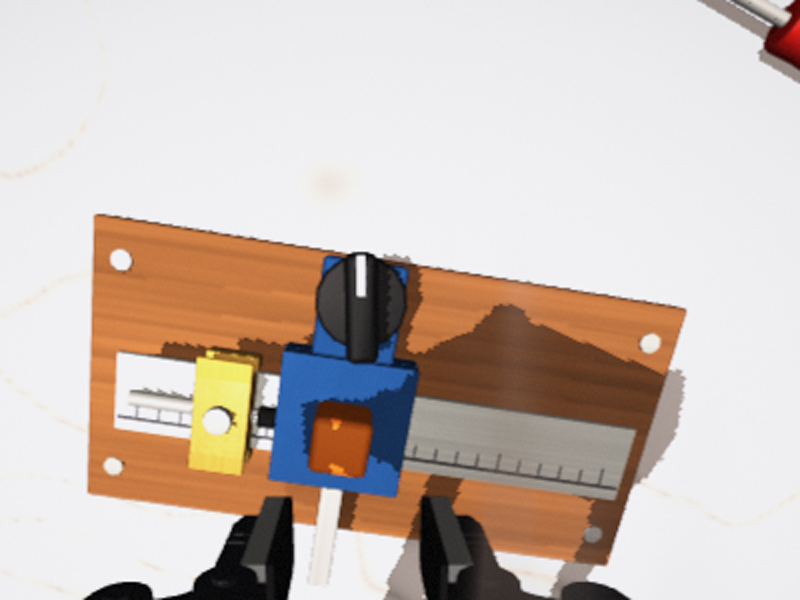

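The knob bar is now about 82° to the rail and the nose sits at the tip (crop columns 258–278). One numeric check of the nose position before handing in.

```bash
python3 - <<'E'
from h import *
r=np.load("rail2.npz"); B=np.c_[r["X"],r["Y"]]
def e(n,u,v,z):
    f,M,K=load(n); return ((ray(M,K,u,v,z)[:2]-r["m"])@B*1e3).round(1)
print("w9 front edge",e("w9",100+284/2,356/2,.065),e("w9",100+270/2,479/2,.065),"dog top near edge",e("w9",100+258/2,368/2,.073),e("w9",100+244/2,472/2,.073))
print("w7 front edge",e("w7",140+260/2.5,60+305/2.5,.065),e("w7",140+264/2.5,60+470/2.5,.065),"dog",e("w7",140+227/2.5,60+328/2.5,.073),e("w7",140+225/2.5,60+468/2.5,.073))
print("w6 (home) front edge",e("w6",80+720/5,180+150/5,.0658),"dog",e("w6",80+597/5,180+190/5,.073))
E
```

```text
w9 front edge [165.1 -29.3] [164.7  28.4] dog top near edge [174.5 -24.2] [175.7  23.4]
w7 front edge [164.4 -30.1] [165.1  28.2] dog [174.2 -24.2] [177.2  23.9]
w6 (home) front edge [164.7 -27. ] dog [176.1 -25. ]
```

```bash
python3 -c "
from h import *
st(); print(job.sign_off())"
```

```text
t 20.85 nose x 160.3 mm grip y -8.88 z 0.1834 F X 1.1 Y -0.2 Z -0.0 tilt [0.0003 0.0004] yaw -64.05 w 0.034 M [ 0.01 -0.05 -0.03]
the job is handed in; nothing more can be done
None
```

The stop is on the rail, pushed home against the dog's tip, clamped and let go. I handed the job in at 20.9 s of the 72 s; no verdict was given.

- **Sliding on:** I slid the stop on from the open end with almost no contact force. It came up solid at about 166 mm from the rail mouth, and I held it there at about 6 N.
- **Clamping:** I let go, took the knob and pushed the stop lightly forward again, up to about 9 N at the end. I turned the knob about 82° clockwise, where the turning moment jumped to about 0.74 N m at the hard stop. I then relaxed, opened and lifted clear.

**Last checks:**
- The final picture shows the nose at the tip and the knob bar at about 80° to the rail.
- The nose measured 165 mm from the mouth, within about 0.5 mm of where it was just before it came up solid. That measurement is only good to about 1 mm.
- The arm touches nothing.
- I never went near the other things on the table, but I took no picture of them at the end.
- I could not measure the tip's spring force or the jaw's grip directly; I inferred them from the nose position and the knob's hard stop.

**Doubtful point:** while I pushed through the knob, the stop felt softer than it had through the grip block. I put this down to it twisting slightly in the rail's play. The clamp seemed to take that up, and the final nose position agrees with home.

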